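# Start the rice cooker: lid, power rocker, cook key

## Task

Get the potatoes steaming in the rice cooker by pressing with the closed fingertips: first push its lid down until it is fully shut, then press the red power rocker over to on at its end nearest the console's front edge (the end with the white mark), then push the white cook key in until it stays down. Keep to that order, leave the grey lid-release button alone, do not lift the lid, and do not pick up or shift any of the things lying on the counter; finish with the hand clear.

Things in the scene. Friction and masses are not known exactly. Their poses are not given: they have to be found in the camera images.
- cooker: Small jar-type rice cooker: steel barrel 232 mm across, white lid, black sloping console in front; 345 mm deep, 245 wide, 181 high when shut (lid rim 162 high). It does not shift when pushed. Origin: centre of its underside; z up, -x out of its front (console), +x to the hinge, +y to the left of a person facing its front. Potatoes lie inside under the lid.
- panel (a point): Centre of the console's control panel, a plane 186 mm wide, 86 mm up the slope, sloping 25 degrees down to the front; at (-135, 0, 118) mm in the cooker's frame. Axes: x up the slope to the lid, y as the cooker's, z out of the panel (press along -z). In mm on it: red rocker (-10, 52), white cook key (-10, -42), grey lid release (31, 10). The space above it and before it is free.
- lid_hinge (a point): Middle of the lid's hinge line, 135 mm behind the cooker's origin, 146 mm above the counter. Its axes are those of the cooker; the lid turns about its y axis.
- cooker_lid (a joint): Opening angle of the lid (rad): 0 shut, growing as its front rises. Starts ajar at 0.25 to 0.48. A stiff hinge: it stays where it is left above about 0.15 and takes some 1 to 4 N at its front to go down; below about 0.1 it draws itself shut and stays shut. Above about 0.6 it springs open.
- lid_press (a point): The place to push: on top of the lid near its front, on the middle line, 195 mm from the hinge line and 37 mm behind the front rim. Moves with the lid; axes are the lid's (x towards the hinge, z out of its top; the cooker's axes when shut). Shut, it lies at (-60, 0, 167.5) mm in the cooker's frame.
- power_rocker (a joint): Angle of the red power rocker (rad): 0 off (start), 0.36 fully on. Over-centre spring: it snaps and stays beyond 0.18. Needs about 4 to 5 N at its end.
- rocker_on_end (a point): Top of the rocker's end to press for on: nearest the console's front edge, with a white mark. Red cap 40 mm long up the slope, 26 wide; its pivot is 17 mm up the slope from here and 7.5 mm above the panel. This end is 14 mm above the panel when off, 8 when on. Keep the fingertip on this half. Axes turn with the rocker; off: x up the slope, z out of the panel.
- cook_key (a joint): Travel of the white cook key into the panel (m): 0 out (start), 0.006 fully in. Over-centre spring: needs about 4 N, snaps in past 0.0036 and stays.
- cook_top (a point): Centre of the top of the white cook key, 30 mm up the slope by 50 mm wide, 9 mm above the panel when out, 3 mm when in. It moves along the panel's normal. Axes: x up the slope, y as the cooker's, z out of the panel.
- lid_release (a joint): Travel of the light grey lid-release button (m), 0 out to 0.004 in, spring return. Leave it alone.
- release_top (a point): Centre of the top of the grey lid-release button, 13 by 32 mm, 5 mm above the panel near its upper edge. Same axes as cook_top.
- marker_a: Chunky green marker with a black cap, 130 mm long, 25 mm thick, lying in front of the cooker; origin under its middle, x along it. Leave alone.
- marker_b: The other chunky green marker, same size, lying off to the robot's left. Leave alone.
- clamp: Orange plastic spring clamp lying flat, 130 mm long, 60 mm wide, 24 mm high; origin under its middle. Leave alone.
- coaster: Blue ceramic coaster, 100 mm across, 8 mm thick; origin under its centre. Leave alone.
- rice_cup: Yellow plastic measuring cup, 68 mm across, 65 mm high, standing in front of the cooker; origin under its centre. Leave alone.
- paddle: Wooden spatula, 280 mm long, 65 mm wide, 20 mm high, lying on the counter along its x axis. Leave alone.
- salt_jar: Salt jar with a red lid, 64 mm across, 90 mm high; origin under its centre. Leave alone.

How it is judged:
By the outcome, as a careful person would: the job done as asked, in the order asked, and still so for the second after the job is handed in, with the robot touching nothing.
It also fails if it takes over 42 s, if anything falls off the work surface, if the arm or the gripper's body presses on something with over 40 N, if the wrist force passes 120 N, or if a joint passes its speed limit or range.

## Robot

A 6-joint arm with a two-finger parallel gripper is mounted at the origin on the work surface. World frame = base frame: x ahead of the robot, y to its left, z up, the work surface at z = 0. Lengths are in mm, angles in rad, forces in N, time in s.
With the tool pointing down it reaches from about 350 to 875 mm from the base axis. Payload 4.2 kg.
Tool frame: the origin (TCP) lies on the mounting face of the last link; the fingertips stand 173 mm ahead of it and the grasp point (between the pads) lies 155 mm ahead of it; z points along the fingers, y is the line along which they close (so a half turn about z gives the same grasp; the last joint's range is limited). The gripper opens to 85 mm and grips with 20 to 120 N. Pads are 22 mm wide; open, the fingers measure 114 mm over their backs; the gripper's body (76 mm by 85 mm) begins 54 mm behind the grasp point. The pads swing forward as they close: fully open they stand 13 mm farther back than shut.
Start: joints at [-0.953, 0.385, 0.008, 0, -1.194, -0.259], TCP at [219.484, -585.172, 404.712] pointing down, gripper open.
Joint ranges: [-3.14, 3.14], [-1.21, 2.06], [-1.07, 1.41], [-3.16, 2.05], [-2.99, -0.16], [-3.1, 3.1]. Speed limits (rad/s): [2.79, 2.79, 3.14, 3.14, 3.14, 3.14].

## Interface

Orientations are given as a unit quaternion [x, y, z, w].
In Python, from bench import arm gives the robot as it stands. The module is installed in compiled form; this text tells all that it offers.
- The arm moves only by the tool move_arm, never from a script. Its arguments are lists of equal length, an entry for each row: "fingers": the finger opening in mm, from 0 to 85.4; "travel": the shift along the tool's x, y, z in mm, a list of three; "dr": the turn, a rotation vector about the tool's x, y, z in rad, a list of three. A call has 1 to 10 rows; each row is the pose to reach, as a shift and turn from the pose commanded when the call began, along the tool's axes at that moment; what a row does not reach only later rows make up. A row lasts 1/10 s, in which the tool goes at most 50 mm and 8.59 degrees, less where a joint would pass 70% of its speed; a pose out of reach is approached as far as the arm can. A call with a gripper value outside its range is refused whole. The fingers move at their own pace and stop on an object; the grip force is fixed at half the most. Time passes only in rows, so rows that repeat a pose let the fingers close. It gives the time, the measured TCP pose, the force, the opening and the grip force at its end, in the units of the state.
- arm.read_state(): the state, without advancing time (a new reading comes with each control period).
- arm.get_image(name): name is "side" or "top" or "wrist"; returns the picture (400x640x3 uint8, red, green, blue); there is no depth.
- arm.camera_model(name): a dict with "intrinsics" (3x3 intrinsics, pixels), "pose" (4x4, takes a point from camera to world coordinates). Camera axes: x right, y up, looking along -z (the intrinsics and any distortion apply to the point x, -y, -z); pixel columns grow to the right and rows downward; lengths in mm; the calibration is good to about 2 mm. A picture is of the moment at which its call begins: read the wrist's pose just before it. camera_model takes no time and is no camera call; for the wrist camera it gives the pose at the moment of the call.
- arm.job_done(): hands the job in; it is judged then, once.
The state is a dict: "clock": time; "joints": joint angles; "joint_vel": joint speeds; "joint_efforts": joint torques, N m; "position": TCP position; "ee_rot": TCP orientation; "contact_force": force on the tool from outside, world axes, zero at the start; "wrist_torque": the same for the moment, N m; "gripper_width": finger opening in mm; "grasp_force": force on a finger pad.
Only numpy, scipy, OpenCV 4.12 (cv2) and the standard library are available. Lean on these libraries where they do the work, as an engineer would, in place of code of your own. Each camera call takes 0.05 s, during which the arm holds its last target. There are 200 camera calls.

## Working session

There is one attempt and no reset: what is moved stays moved. The work goes in short steps, Python scripts to look and compute and a tool call to move; the robot and the scene stay as the last step left them, time stands still between calls to the robot, and variables do not carry over. Pictures are saved under pics/ and viewed, at most 10 in all, crops included, and the job is handed in when it is done.

Besides the shell and the picture viewer there is one more tool, called after "Emit:" as a command line: name --argument value ..., lists and objects as JSON in quotes. move_arm: Moves the arm, as the interface text tells. Its arguments: {"type":"object","properties":{"fingers":{"type":"array","items":{"type":"number"}},"travel":{"type":"array","items":{"type":"array","items":{"type":"number"}}},"dr":{"type":"array","items":{"type":"array","items":{"type":"number"}}}},"required":["fingers","travel","dr"]}

```bash
mkdir -p pics
python3 - <<'E'
from bench import arm
import cv2,numpy as np
for n in("side","top"):
    im=arm.get_image(n); cv2.imwrite(f"pics/{n}0.png",im[:,:,::-1]); m=arm.camera_model(n)
    print(n,np.round(m["intrinsics"],1).tolist(),np.round(m["pose"],3).tolist(),[k for k in m])
s=arm.read_state();print(s)
E
```

```text
side [[419.2, 0.0, 308.6], [0.0, 419.2, 202.1], [0.0, 0.0, 1.0]] [[-0.982, 0.137, -0.134, 355.726], [-0.191, -0.722, 0.665, 753.002], [-0.006, 0.678, 0.735, 991.803], [0.0, 0.0, 0.0, 1.0]] ['intrinsics', 'pose']
top [[384.8, 0.0, 321.9], [0.0, 384.8, 195.4], [0.0, 0.0, 1.0]] [[0.015, 0.991, -0.133, 317.628], [-1.0, 0.015, 0.001, 4.362], [0.003, 0.133, 0.991, 1496.456], [0.0, 0.0, 0.0, 1.0]] ['intrinsics', 'pose']
{'clock': 0.1, 'joints': array([-9.53364953e-01,  3.85472043e-01,  6.77442512e-03, -4.74634214e-04,
       -1.19399265e+00, -2.58601661e-01]), 'joint_vel': array([ 0.00040431, -0.00026704,  0.00539972,  0.00248171, -0.00024697,
        0.00019741]), 'joint_efforts': array([ 3.90608202e-04, -3.93320274e+01,  1.88929099e+01,  4.19789538e+00,
       -2.59635432e-03,  1.06536748e-05]), 'position': array([ 219.45992589, -585.00742473,  403.73402894]), 'ee_rot': array([-1.78367643e-01,  9.83963434e-01,  9.51131261e-04, -2.01890793e-04]), 'contact_force': array([-0.72696918, -0.01214776, -0.45533037]), 'wrist_torque': array([ 0.04672366, -0.02588703, -0.05198391]), 'grasp_force': 0.0, 'gripper_width': 85.60940541929939}
```

View pics/side0.png

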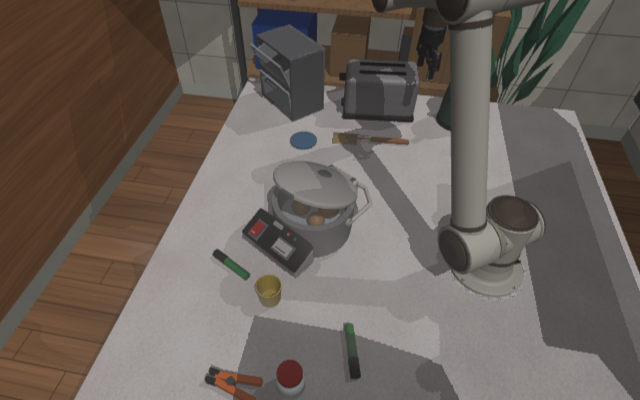

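View pics/top0.png

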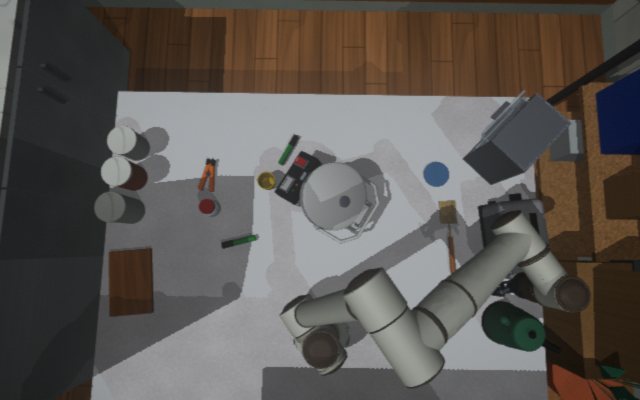

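The side view shows the cooker at about (312,210), with its console facing lower-left: red rocker at (257,228), white key at (283,246). In the top view the console is at (298,178) and the lid at (338,195). I'll zoom in on both.

Run:
```python
import cv2,numpy as np
a=cv2.imread("pics/side0.png")[145:285,225:375]; b=cv2.imread("pics/top0.png")[130:270,250:400]
f=lambda i:cv2.resize(i,None,fx=2.66,fy=4*2.66/4,interpolation=cv2.INTER_CUBIC)
cv2.imwrite("pics/crop.png",np.hstack([f(a),f(b)]))
```

```text
(no output)
```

View pics/crop.png

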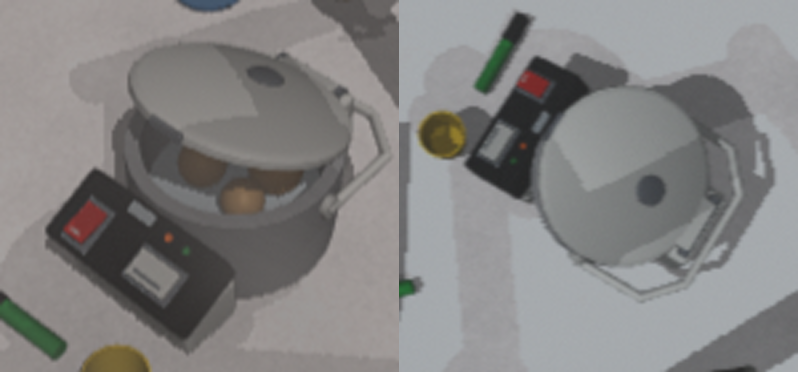

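The crop shows the red rocker and the light key clearly in both views. The lid is ajar, and a bail handle hangs at the hinge side.

```bash
cat > h.py <<'E'
import cv2,numpy as np
from bench import arm
def ray(m,uv):
    K=m["intrinsics"];P=m["pose"];d=np.linalg.inv(K)@[uv[0],uv[1],1]
    return P[:3,3],P[:3,:3]@(d*[1,-1,-1])
def onz(m,uv,z):
    o,d=ray(m,uv);return o+d*(z-o[2])/d[2]
def tri(rs):
    A=0;b=0
    for o,d in rs:
        d=d/np.linalg.norm(d);M=np.eye(3)-np.outer(d,d);A=A+M;b=b+M@o
    return np.linalg.solve(A,b)
def cen(mask):
    n,l,s,c=cv2.connectedComponentsWithStats(mask.astype(np.uint8));i=1+np.argmax(s[1:,4]);return c[i],s[i]
E
python3 - <<'E'
from h import *
out={}
for n,rb,kb in(("side",(240,215,275,245),(265,230,300,262)),("top",(290,150,315,172),(276,172,302,198))):
    im=cv2.imread(f"pics/{n}0.png").astype(int);m=arm.camera_model(n)
    B,G,R=im[...,0],im[...,1],im[...,2]
    def sub(mask,b):
        z=np.zeros(mask.shape,bool);z[b[1]:b[3],b[0]:b[2]]=mask[b[1]:b[3],b[0]:b[2]];return cen(z)
    r,sr=sub((R>1.6*G)&(R>70),rb)
    g=im.min(2)
    k,sk=sub(g>105,kb)
    print(n,r,sr,k,sk,onz(m,r,123.8).round(1),onz(m,k,122).round(1))
    out[n]=(m,r,k)
for i in(1,2):print(tri([ray(out[n][0],out[n][i]) for n in out]).round(1))
E
```

```text
side [256.66412214 228.09160305] [249 221  16  15 131] [282.21590909 247.23295455] [272 239  20  18 176] [631.4  86.5 123.8] [550.1 133.9 122. ]
top [300.28985507 161.08695652] [295 157  11  10  69] [286.65217391 183.05797101] [281 177  12  13  69] [626.6  83.6 123.8] [545.1 131.2 122. ]
[629.9  84.1 120.5]
[548.2 131.7 118.7]
```

```bash
cat >> h.py <<'E'
from scipy.spatial.transform import Rotation as Rn
O=np.array([509.3,-17,0]);yaw=np.arctan2(-.864,-.504)
RC=Rn.from_euler('z',yaw).as_matrix()
c25,s25=np.cos(np.radians(25)),np.sin(np.radians(25))
def W(p):return O+RC@np.asarray(p,float)
def panel(x,y,h):return np.array([-135+x*c25-h*s25,y,118+x*s25+h*c25])
def lid(a):return np.array([135-195*np.cos(a)+21.5*np.sin(a),0,146+195*np.sin(a)+21.5*np.cos(a)])
def goal(pts,tilt):
    """travel+dr from the measured pose for tip points pts (cooker frame), tool tilted deg to the front"""
    s=arm.read_state();R0=Rn.from_quat(s["ee_rot"]).as_matrix();t=np.radians(tilt)
    zt=np.array([np.sin(t),0,-np.cos(t)]);yt=np.array([0,-1.,0]);xt=np.cross(yt,zt)
    R=RC@np.stack([xt,yt,zt],1)
    print("pos",s["position"].round(1),"F",s["contact_force"].round(1),"t",round(s["clock"],2),"w",round(s["gripper_width"],1))
    print("dr",Rn.from_matrix(R0.T@R).as_rotvec().round(3))
    for p in pts:
        print(np.round(p,1),(R0.T@(W(p)-173*R[:,2]-s["position"])).round(1))
E
python3 - <<'E'
from h import *
goal([[-28,0,320]],0)
E
```

```text
pos [ 219.5 -585.   403.7] F [-0.7 -0.  -0.5] t 0.1 w 85.6
dr [ 0.002  0.001 -0.684]
[-28   0 320] [-492.5  448.   -88.4]
```

Emit:
move_arm --fingers '[0,0,0,0,0,0,0,0,0,0]' --travel '[[0,0,-50],[-20,20,-88],[-60,55,-88],[-95,87,-88],[-130,120,-88],[-165,150,-88],[-200,182,-88],[-235,214,-88],[-270,246,-88],[-305,278,-88]]' --dr '[[0,0,0],[0,0,0],[0,0,-0.1],[0,0,-0.2],[0,0,-0.3],[0,0,-0.4],[0,0,-0.5],[0,0,-0.6],[0,0,-0.684],[0,0,-0.684]]'

```text
clock: 1.1
position: [407.7, -215.9, 492.6]
ee_rot: [-0.499, 0.867, 0.0, 0.0]
contact_force: [0.8, 0.2, -0.0]
gripper_width: 0.1
grasp_force: 0.0
```

Run:
```python
from h import *
goal([[-28,0,320]],0)
```

```text
pos [ 407.7 -215.9  492.6] F [ 0.8  0.2 -0. ] t 1.1 w 0.1
dr [0.    0.    0.001]
[-28   0 320] [-251.    12.    -0.4]
```

Emit:
move_arm --fingers '[0,0,0,0,0,0,0]' --travel '[[-45,2,0],[-90,4,0],[-135,6,0],[-180,9,0],[-225,11,0],[-251,12,0],[-251,12,0]]' --dr '[[0,0,0],[0,0,0],[0,0,0],[0,0,0],[0,0,0],[0,0,0],[0,0,0]]'

```text
clock: 1.8
position: [524.8, 7.8, 491.4]
ee_rot: [-0.5, 0.866, 0.0, -0.001]
contact_force: [-0.2, 0.1, -0.7]
gripper_width: 0.3
grasp_force: 0.0
```

Run:
```python
from h import *
goal([lid(a) for a in(.5,.42,.34,.26,.18,.1,.03,-.02)],0)
m=arm.camera_model("wrist");im=arm.get_image("wrist")
cv2.imwrite("pics/w1.png",im[:,:,::-1]);print(m["pose"].round(3).tolist(),m["intrinsics"].round(1).tolist())
np.savez("w1.npz",**m)
for p in(panel(-10,52,11),panel(-10,-42,9)):
    q=m["pose"][:3,:3].T@(W(p)-m["pose"][:3,3]);u=m["intrinsics"]@(q*[1,-1,-1]);print(u[:2]/u[2],u[2])
```

```text
pos [524.8   7.8 491.4] F [-0.2  0.1 -0.7] t 1.8 w 0.3
dr [ 0.002 -0.001  0.004]
[-25.8   0.  258.4] [ 3.4  0.8 60.1]
[-34.3   0.  245.1] [-5.1  0.8 73.3]
[-41.7   0.  231.3] [-12.5   0.7  87.1]
[-47.9   0.  216.9] [-18.8   0.7 101.5]
[-53.    0.  202.1] [-23.9   0.7 116.3]
[-56.9   0.  186.9] [-27.8   0.6 131.5]
[-59.3   0.  173.3] [-30.2   0.6 145. ]
[-60.4   0.  163.6] [-31.3   0.6 154.8]
[[-0.866, -0.474, -0.16, 483.533], [0.5, -0.821, -0.275, -63.681], [-0.001, -0.318, 0.948, 458.462], [0.0, 0.0, 0.0, 1.0]] [[302.1, 0.0, 316.6], [0.0, 302.1, 201.6], [0.0, 0.0, 1.0]]
[275.88227002 268.82958463] 381.5422053002626
[350.18571571 267.83189823] 383.0572127879472
```

View pics/w1.png

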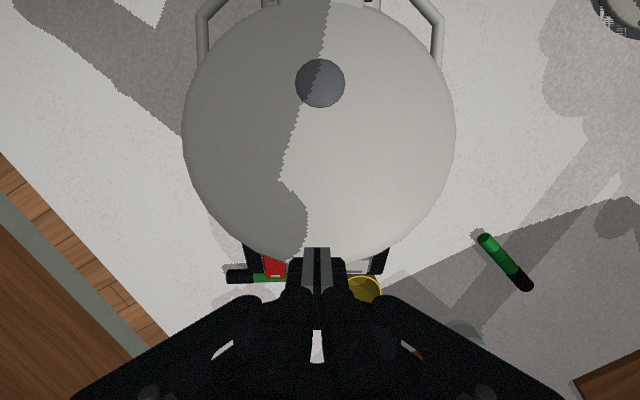

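The wrist view shows the red rocker at about (275,267), against a predicted (276,269), and the lid centred at column 318. The pose estimate holds, so I'll press the lid along its arc.

Emit:
move_arm --fingers '[0,0,0,0,0,0,0,0,0,0]' --travel '[[2,1,45],[0,1,65],[-8,1,80],[-15,1,92],[-20,1,104],[-24,1,116],[-27,1,128],[-29,1,139],[-30,1,147],[-31,1,152]]' --dr '[[0,0,0],[0,0,0],[0,0,0],[0,0,0],[0,0,0],[0,0,0],[0,0,0],[0,0,0],[0,0,0],[0,0,0]]'

```text
clock: 2.85
position: [538.1, 32.2, 343.9]
ee_rot: [-0.499, 0.867, -0.001, -0.002]
contact_force: [-15.5, 0.9, 38.3]
gripper_width: -0.2
grasp_force: 18.0
```

Run:
```python
from h import *
goal([lid(-.02)],0)
```

```text
pos [538.1  32.2 343.9] F [-15.5   0.9  38.3] t 2.85 w -0.2
dr [-0.    -0.004  0.002]
[-60.4   0.  163.6] [-3.4  0.1  7.3]
```

Emit:
move_arm --fingers '[0,0,0]' --travel '[[0,0,-20],[0,0,-65],[0,0,-65]]' --dr '[[0,0,0],[0,0,0],[0,0,0]]'

```text
clock: 3.15
position: [539.7, 32.6, 411.8]
ee_rot: [-0.499, 0.867, -0.002, 0.006]
contact_force: [-0.2, -1.2, -0.0]
gripper_width: 0.0
grasp_force: 0.0
```

Run:
```python
from h import *
im=arm.get_image("side")[:,:,::-1]
cv2.imwrite("pics/s2.png",cv2.resize(im[145:285,225:375],None,fx=3.5,fy=3.5,interpolation=cv2.INTER_CUBIC))
goal([panel(-30,52,60),panel(-30,52,20)],25)
```

```text
pos [538.9  32.5 408.9] F [-1.7  0.4 -0.3] t 3.2 w 0.0
dr [-0.005  0.442 -0.001]
[-187.5   52.   159.7] [-202.4  -51.    93.8]
[-170.6   52.   123.4] [-185.3  -50.8  129.9]
```

View pics/s2.png

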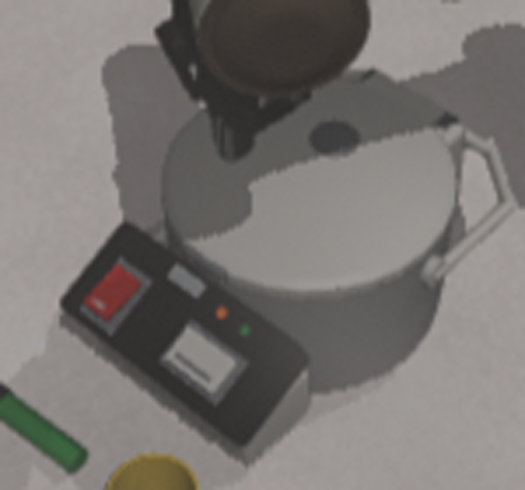

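The picture shows the lid shut flush. Next is the rocker.

Emit:
move_arm --fingers '[0,0,0,0,0,0,0,0]' --travel '[[-45,-11,10],[-90,-22,20],[-135,-34,35],[-175,-45,60],[-202,-51,94],[-202,-51,94],[-202,-51,94],[-202,-51,94]]' --dr '[[0,0.09,0],[0,0.2,0],[0,0.31,0],[0,0.4,0],[0,0.442,0],[0,0.442,0],[0,0.442,0],[0,0.442,0]]'

```text
clock: 4.0
position: [684.0, 180.6, 313.1]
ee_rot: [-0.486, 0.846, -0.109, -0.189]
contact_force: [-0.2, -0.3, 0.0]
gripper_width: 0.4
grasp_force: 0.0
```

Run:
```python
from h import *
goal([panel(-30,52,h) for h in(20,14,8)],25)
m=arm.camera_model("wrist");im=arm.get_image("wrist")
cv2.imwrite("pics/w2.png",im[:,:,::-1])
for p in(panel(-10,52,11),panel(-10,-42,9),panel(-30,52,13),panel(-30,52,60)):
    q=m["pose"][:3,:3].T@(W(p)-m["pose"][:3,3]);u=m["intrinsics"]@(q*[1,-1,-1]);print((u[:2]/u[2]).round(1),u[2])
```

```text
pos [684.  180.6 313.1] F [-0.2 -0.3  0. ] t 4.0 w 0.4
dr [-0.001 -0.004 -0.001]
[-170.6   52.   123.4] [-0.5 -0.6 36.1]
[-168.1   52.   118. ] [-0.5 -0.6 42.1]
[-165.6   52.   112.6] [-0.5 -0.6 48.1]
[316.8 202.3] 195.63770255663982
[460.9 201.4] 197.17612459021584
[316.8 231.9] 200.038483440737
[316.5 269.3] 155.43074413245574
```

View pics/w2.png

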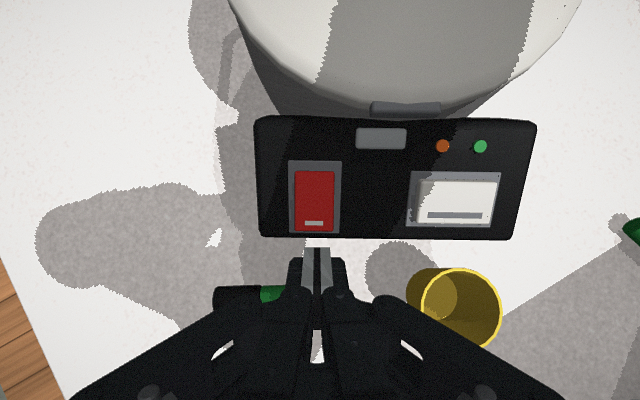

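The wrist view shows the rocker cap centred at (314.5,201) and the key at (457,200), about 1.5 mm from the prediction. I'll correct for that and press.

Emit:
move_arm --fingers '[0,0,0,0,0,0,0]' --travel '[[0,-2,25],[0,-2,34],[0,-2,39],[0,-2,43],[0,-2,46],[0,-2,49],[0,-2,49]]' --dr '[[0,0,0],[0,0,0],[0,0,0],[0,0,0],[0,0,0],[0,0,0],[0,0,0]]'

```text
clock: 4.75
position: [675.7, 163.1, 270.5]
ee_rot: [-0.487, 0.846, -0.11, -0.188]
contact_force: [-1.1, 3.2, 8.4]
gripper_width: -0.1
grasp_force: 4.1
```

Run:
```python
from h import *
goal([panel(-30,52,h) for h in(14,8)],25)
```

```text
pos [675.7 163.1 270.5] F [-1.1  3.2  8.4] t 4.75 w -0.1
dr [-0.003 -0.004  0.   ]
[-168.1   52.   118. ] [ 0.2  0.9 -4.7]
[-165.6   52.   112.6] [0.2 1.  1.3]
```

Emit:
move_arm --fingers '[0,0,0,0,0,0]' --travel '[[0,0,2],[0,0,2],[0,0,-15],[0,0,-45],[0,0,-50],[0,0,-50]]' --dr '[[0,0,0],[0,0,0],[0,0,0],[0,0,0],[0,0,0],[0,0,0]]'

```text
clock: 5.35
position: [686.2, 181.0, 313.6]
ee_rot: [-0.486, 0.846, -0.109, -0.189]
contact_force: [-0.4, 0.1, -1.0]
gripper_width: -0.1
grasp_force: 0.0
```

Run:
```python
from h import *
goal([panel(-10,-42,h) for h in(60,9,3)],25)
im=arm.get_image("wrist")
cv2.imwrite("pics/w3.png",cv2.resize(im[90:260,230:560,::-1],None,fx=2,fy=2))
```

```text
pos [686.2 181.  313.6] F [-0.4  0.1 -1. ] t 5.35 w -0.1
dr [-0.001 -0.003 -0.   ]
[-169.4  -42.   168.2] [20.8 95.1 -2.9]
[-147.9  -42.   121.9] [20.6 95.2 48.1]
[-145.3  -42.   116.5] [20.6 95.2 54.1]
```

View pics/w3.png

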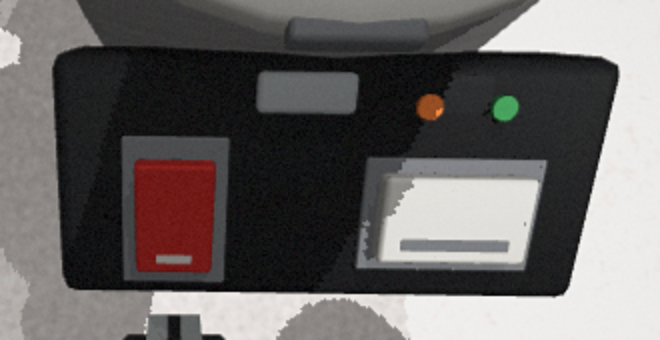

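The rocker has flipped: its marked end is low and its upper end raised. Next is the cook key.

Emit:
move_arm --fingers '[0,0,0,0,0,0,0,0,0,0]' --travel '[[10,45,0],[20,90,0],[20,94,10],[20,94,35],[20,94,45],[20,94,49],[20,94,52],[20,94,55],[20,94,56],[20,94,56]]' --dr '[[0,0,0],[0,0,0],[0,0,0],[0,0,0],[0,0,0],[0,0,0],[0,0,0],[0,0,0],[0,0,0],[0,0,0]]'

```text
clock: 6.4
position: [584.3, 192.6, 274.3]
ee_rot: [-0.486, 0.846, -0.11, -0.189]
contact_force: [-3.6, 5.1, 13.6]
gripper_width: -0.1
grasp_force: 6.4
```

Run:
```python
from h import *
goal([panel(-10,-42,h) for h in(9,3)],25)
```

```text
pos [584.3 192.6 274.3] F [-3.6  5.1 13.6] t 6.4 w -0.1
dr [-0.003 -0.004 -0.   ]
[-147.9  -42.   121.9] [-0.   1.2 -4.9]
[-145.3  -42.   116.5] [-0.   1.2  1.1]
```

Emit:
move_arm --fingers '[0,0,0,0,0,0]' --travel '[[0,0,1],[0,0,-15],[0,0,-60],[0,0,-100],[0,0,-120],[0,0,-120]]' --dr '[[0,0,0],[0,0,0],[0,0,0],[0,0,0],[0,0,0],[0,0,0]]'

```text
clock: 7.0
position: [610.8, 236.9, 382.8]
ee_rot: [-0.486, 0.847, -0.109, -0.186]
contact_force: [0.2, -0.9, -0.8]
gripper_width: -0.3
grasp_force: 0.0
```

Run:
```python
from h import *
im=arm.get_image("wrist");im2=arm.get_image("side")
a=cv2.resize(im[60:260,140:440,::-1],(600,400));b=cv2.resize(im2[160:285,225:365,::-1],None,fx=1.42,fy=1.42)
o=np.zeros((400,800,3),np.uint8);o[:,:600]=a;o[:b.shape[0],600:600+b.shape[1]]=b
cv2.imwrite("pics/w4.png",o);s=arm.read_state();print(s["position"],s["contact_force"],s["clock"])
```

```text
[609.56243376 235.71756452 378.53950414] [-0.41857635 -0.66506039 -0.02722651] 7.1
```

View pics/w4.png

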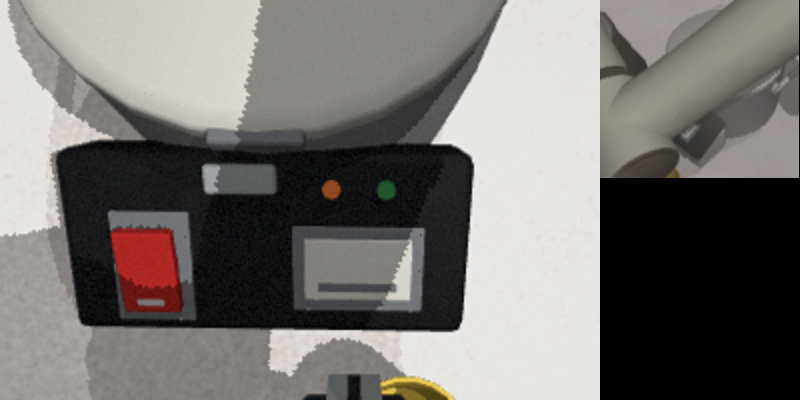

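The key sits flush in its bezel, the rocker is on and the lid is shut. The hand is clear.

```bash
python3 -c "
from bench import arm
print(arm.job_done())"
```

```text
the job is handed in; nothing more can be done
None
```

I pushed the lid shut, pressed the rocker on and pushed the cook key in, in that order. The final pictures show all three holding with the hand clear, and I handed the job in at about 7 s; no verdict came back.

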